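# Pack a roller-and-bearing service kit at the parts-store bench

## Robot

A 6-joint arm with a two-finger parallel gripper is mounted at the origin on the work surface. World frame = base frame: x ahead of the robot, y to its left, z up, the work surface at z = 0. Lengths are in m, angles in rad, forces in N, time in s.
With the tool pointing down it reaches from about 0.375 to 0.9 m from the base axis. Payload 3.1 kg.
Tool frame: the origin (TCP) lies between the finger pads; the fingertips stand 8 mm ahead of it and the grasp point (between the pads) lies 11 mm behind it; z points along the fingers, y is the line along which they close (so a half turn about z gives the same grasp; the last joint's range is limited). The gripper opens to 87 mm and grips with 3 to 60 N. Pads are 19 mm wide; open, the fingers measure 117 mm over their backs; the gripper's body (75 mm by 190 mm) begins 51 mm behind the grasp point.
Start: joints at [0.974, 0.527, 1.433, -0, 1.181, -0.178], TCP at [0.254, 0.571, 0.203] pointing down, gripper open.
Joint ranges: [-3.08, 3.08], [-0.75, 2.2], [0.22, 2.44], [-1.43, 4.57], [0, 2.65], [-2.85, 2.85]. Speed limits (rad/s): [2.79, 2.79, 3.14, 3.14, 3.14, 3.14].

## Interface

Orientations are given as a unit quaternion [x, y, z, w].
In Python, from rig import robot gives the robot as it stands.
- The arm moves only by the tool move_arm, never from a script. Its argument "motion" is text: rows parted by semicolons, each of 5 numbers parted by spaces: the opening, from -1 (shut) to 1 (fully open), then the shift along the tool's x, y, z normalised to -1 to 1, where 1 is 0.2 m, then the turn about the tool's z normalised to -1 to 1, where 1 is pi rad. A call has 1 to 12 rows; each row is the pose to reach, as a shift and turn from the pose commanded when the call began, along the tool's axes at that moment, turning the shorter way round; what a row does not reach only later rows make up. A row lasts 1/12 s, in which the tool goes at most 41.7 mm and 7.16 degrees, less where a joint would pass 70% of its speed; a pose out of reach is approached as far as the arm can. A call with a number of a shift or a turn outside -1 to 1 is refused whole. A call with a gripper value outside its range is refused whole. The fingers move at their own pace and stop on an object; "newtons" is the grip in N (left out, the last holds). Time passes only in rows, so rows that repeat a pose let the fingers close. It gives the time, the measured TCP pose, the force, the opening and the grip force at its end, in the units of the state.
- robot.get_obs(): the state, without advancing time (a new reading comes with each control period).
- robot.camera(name): name is "side" or "top" or "wrist"; returns (picture, depth): 480x640x3 uint8, red, green, blue; 480x640 float32, m along the optical axis (not along the pixel's ray), 0 where there is no reading.
- robot.camera_model(name): a dict with "mtx" (3x3 intrinsics, pixels), "position" and "attitude" of the camera in the world. Camera axes: x right, y down, z forward; pixel columns grow to the right and rows downward; lengths in m; the calibration is good to about 2 mm. A picture is of the moment at which its call begins: read the wrist's pose just before it. camera_model takes no time and is no camera call; for the wrist camera it gives the pose at the moment of the call.
- robot.hand_in(): hands the job in; it is judged then, once.
The state is a dict: "time": time; "q": joint angles; "joint_velocities": joint speeds; "joint_torque": joint torques, N m; "position": TCP position; "tool_rot": TCP orientation; "ft_force": force on the tool from outside, world axes, zero at the start; "moment": the same for the moment, N m; "grip_width": finger opening in m; "grip_force": force on a finger pad.
Only numpy, scipy, OpenCV 4.12 (cv2) and the standard library are available. Lean on these libraries where they do the work, as an engineer would, in place of code of your own. Each camera call takes 0.05 s, during which the arm holds its last target. There are 200 camera calls.

## Task

Lift the loose lid with the black knob off the grey kit tray and lay it flat, knob up, in the middle of the black rubber mat. Then put the wide roller, the slim roller and the long bearing block each into the tray pocket made for it, standing upright and right down on the pocket's floor. Leave the lid on the mat, and do not shift or knock over the other things on the table.

Things in the scene. Friction and masses are not known exactly. Their poses are not given: they have to be found in the camera images.
- tray: kit tray of grey plastic, fixed: a block 240 (x) x 170 (y) x 42 high with three pockets open to the top, each 30 deep (floor 12 above the table). Origin at the centre of its underside, z up, x along its long side. Hidden under the lid at the start.
- tray_hole0 (a point): centre of the mouth (at the tray's top face, 42 above the table) of the wide round pocket, 68 in diameter, 30 deep, at (-60, +40) in the tray's frame: for the wide roller
- tray_hole1 (a point): centre of the mouth (at the tray's top face) of the narrow round pocket, 52 in diameter, 30 deep, at (+60, +40) in the tray's frame: for the slim roller
- tray_hole2 (a point): centre of the mouth (at the tray's top face) of the oblong pocket, 120 along the tray's x and 50 along its y, 30 deep, at (0, -45) in the tray's frame: for the bearing block, either way round
- lid: loose lid of grey plastic lying on the tray, 256 (x) x 186 (y), with a rim that hangs 8 down outside the tray (the rim is 4 thick, 4 clear of the tray all round). Origin at the centre of its underside, level with the rim's lower edge; flat top face at z = 13; in its middle a black cylindrical knob 30 in diameter from z = 13 to z = 51. It lies with its origin 34 above the table. About 0.3 kg.
- mat: black rubber mat, 300 (x) x 220 (y) x 4 thick, fixed flat on the table on the other side from the tray. Origin at the centre of its underside. The lid goes here.
- wide_roller: steel idler roller standing on end, plain cylinder 60 in diameter, 70 high, about 0.5 kg. Origin at the centre of its underside, z up along its axis.
- slim_roller: steel idler roller standing on end, plain cylinder 44 in diameter, 80 high, about 0.35 kg. Origin at the centre of its underside, z up along its axis.
- block: bearing block of dark steel, 110 long (x) x 40 wide (y) x 66 high, lying on its long face, about 0.6 kg. Origin at the centre of its underside, z up.
- carton: bystander: small cardboard carton 50 x 50 x 75 high, close to the wide roller. Origin at the centre of its underside.
- jar: bystander: closed white jar, 48 in diameter, 75 high, close to the slim roller. Origin at the centre of its underside.
- can: bystander: can 44 in diameter, 75 high, close beside one end of the bearing block. Origin at the centre of its underside.
- grease_tub: bystander: closed white tub, 48 in diameter, 70 high, between the parts. Origin at the centre of its underside.
- flask: bystander: yellow drinking flask with a steel cap, 64 in diameter, 200 high. Origin at the centre of its underside.
- belt: bystander: round black drive belt lying flat, a ring of 120 outer and 100 inner diameter, 30 high. Origin at the centre of its underside.
Mind the look-alikes: they are no part of the job. Leave any pink, purple or yellow look-alike of the slim_roller alone.

How it is judged:
On the way:
1. the lid has been laid flat on the rubber mat and let go (horizontal distance between lid and mat below 0.05 m and height (world z) of lid below 0.01 m and angle between lid's own z axis and vertical below 0.08 rad and linear speed of lid below 0.02 m/s and contact force between lid and the fingers below 0.2 N), for 0.2 s.
At the end, for the whole second after the job is handed in: Lid flat on the mat, knob up, centres within 50 mm, let go; each roller and the block upright (0.1 rad) in its own pocket, within 8 mm of the pocket centre and at least 25 mm below the tray top (pockets are 30 deep), block along its pocket within 0.2 rad; all at rest (all of step 1 and horizontal distance between wide_roller and tray_hole0 below 0.008 m and z of wide_roller in the frame of tray_hole0 below -0.025 m and angle between each of wide_roller, slim_roller, block's own z axis and vertical below 0.1 rad and linear speed of each of wide_roller, slim_roller, block below 0.02 m/s and angular speed of each of wide_roller, slim_roller, block below 0.2 rad/s and horizontal distance between slim_roller and tray_hole1 below 0.008 m and z of slim_roller in the frame of tray_hole1 below -0.025 m and horizontal distance between block and tray_hole2 below 0.008 m and z of block in the frame of tray_hole2 below -0.025 m and angle between the x axis of block and the x axis of tray, either way round below 0.2 rad); the robot touches nothing.
It fails at once if a bystander is shifted by more than 30 mm (distance of any of carton, jar, can, grease_tub, flask, belt from where it was at the start of the episode above 0.03 m).
It fails at once if a bystander is tipped over (angle between any of carton, jar, can, grease_tub, flask, belt's own z axis and vertical above 0.5 rad).
It also fails if it takes over 72 s, if anything falls off the work surface, if the arm or the gripper's body presses on something with over 40 N, if the wrist force passes 120 N, or if a joint passes its speed limit or range.

## Working session

There is one attempt and no reset: what is moved stays moved. The work goes in short steps, Python scripts to look and compute and a tool call to move; the robot and the scene stay as the last step left them, time stands still between calls to the robot, and variables do not carry over. Pictures are saved under pics/ and viewed, at most 10 in all, crops included, and the job is handed in when it is done.

Besides the shell and the picture viewer there is one more tool, called as a command line: name --argument value ..., lists and objects as JSON in quotes. move_arm: Moves the arm, as the interface text tells. Its arguments: {"type":"object","properties":{"motion":{"type":"string"},"newtons":{"type":"number"}},"required":["motion"]}

```bash
ls; mkdir -p pics
python3 - <<'E'
from rig import robot
import cv2,numpy as np
o=robot.get_obs();print(o)
for n in ["top","side"]:
    p,d=robot.camera(n);m=robot.camera_model(n);print(n,m)
    cv2.imwrite(f"pics/{n}0.png",p[:,:,::-1]);np.savez(f"{n}0.npz",p=p,d=d,mtx=m["mtx"],pos=m["position"],att=m["attitude"])
E
```

```text
pics
{'time': 0.0, 'q': array([ 9.73477525e-01,  5.28461545e-01,  1.43393466e+00, -7.19886971e-06,
        1.18136193e+00, -1.78478391e-01]), 'joint_velocities': array([-0.00126784, -0.00106013,  0.00015908,  0.00067537,  0.00010398,
        0.00170633]), 'joint_torque': array([-2.43665090e-04, -4.40049970e+01, -1.76591367e+01,  6.32056966e-02,
        5.82878315e-02, -1.97151066e-04]), 'position': array([0.25370372, 0.57033458, 0.20216422]), 'tool_rot': array([ 2.07891346e-01,  9.78151326e-01, -1.00355764e-03, -4.06458645e-04]), 'ft_force': array([-0.1864299 ,  0.51239337, -0.06005818]), 'moment': array([-0.011614  , -0.01707956,  0.034852  ]), 'grip_force': 0.0, 'grip_width': 0.08708206499994281}
top {'mtx': array([[434.11518293,   0.        , 316.70008119],
       [  0.        , 434.11518293, 235.41547206],
       [  0.        ,   0.        ,   1.        ]]), 'position': array([0.45403027, 0.01396188, 0.9682078 ]), 'attitude': array([-0.69763405,  0.71245655, -0.053059  ,  0.05382509])}
side {'mtx': array([[611.88422776,   0.        , 312.48616093],
       [  0.        , 611.88422776, 241.39870529],
       [  0.        ,   0.        ,   1.        ]]), 'position': array([-0.01403719, -0.8507646 ,  0.68079962]), 'attitude': array([ 0.82952153, -0.2696999 ,  0.14189394, -0.46799797])}
```

View pics/top0.png

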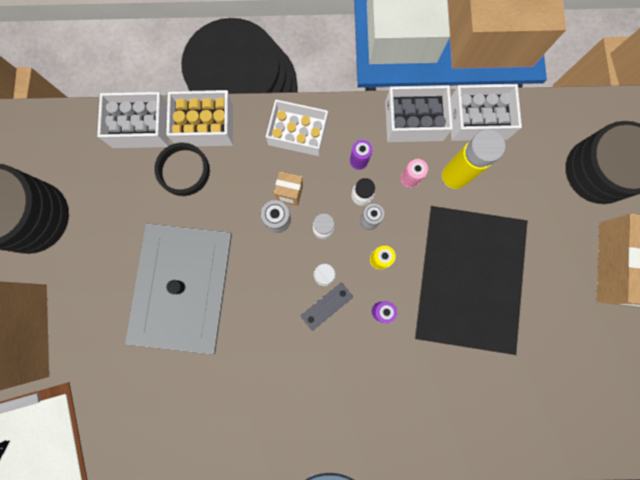

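View pics/side0.png

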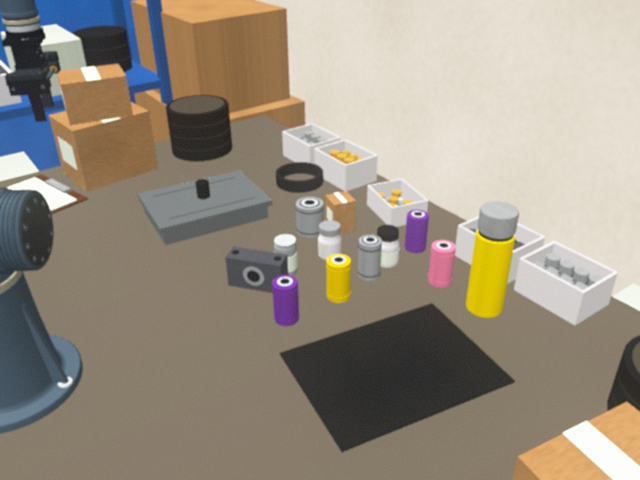

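The top view shows the lid at about (178,288), the mat (472,280), the wide roller (275,214), the slim grey roller (372,216) with the jar above it, and the block (327,306) with the can at (324,275). The side view confirms that all of them are standing. Next I'll measure them using depth and colour.

```bash
cat > h.py <<'E'
import numpy as np,cv2
from scipy.spatial.transform import Rotation as R
def load(f): z=np.load(f);return {k:z[k] for k in z}
def cloud(s):
    v,u=np.mgrid[:480,:640];K=s["mtx"];d=s["d"]
    c=np.stack([(u-K[0,2])/K[0,0]*d,(v-K[1,2])/K[1,1]*d,d],-1)
    return c@R.from_quat(s["att"]).as_matrix().T+s["pos"]
def ray(s,uv,z):
    uv=np.atleast_2d(uv).astype(float);K=s["mtx"]
    r=np.c_[(uv-[K[0,2],K[1,2]])/[K[0,0],K[1,1]],np.ones(len(uv))]@R.from_quat(s["att"]).as_matrix().T
    return s["pos"]+r*((z-s["pos"][2])/r[:,2])[:,None]
def grab(robot,n):
    m=robot.camera_model(n);p,d=robot.camera(n)
    return dict(p=p,d=d,mtx=m["mtx"],pos=m["position"],att=m["attitude"])
E
python3 - <<'E'
from h import *
s=load("top0.npz");P=cloud(s);Z=P[...,2]
print("table z",[np.round(np.median(Z[r,c]),4) for r,c in [((slice(400,420)),slice(200,220)),(slice(400,420),slice(400,420)),(slice(270,290),slice(250,270))]], (s["d"]==0).sum())
for nm,(u,v) in dict(wide=(275,214),slim=(372,216),jar=(363,190),block=(327,306),can=(324,275),tub=(323,226),carton=(288,188),flask=(485,150),purple=(385,312),yel=(383,258),knob=(176,287)).items():
    w=Z[v-14:v+15,u-14:u+15];h=np.percentile(w[np.isfinite(w)],95)
    # blob at top height connected to seed
    m=(np.abs(Z-np.median(Z[v-3:v+4,u-3:u+4]))<.012).astype(np.uint8)
    n,l,st,ce=cv2.connectedComponentsWithStats(m,connectivity=4)
    i=l[v,u];zt=np.median(Z[l==i])
    cs,_=cv2.findContours((l==i).astype(np.uint8),0,2);c=max(cs,key=cv2.contourArea)
    q=ray(s,c[:,0],zt)[:,:2];(cx,cy),(a,b),an=cv2.minAreaRect((q*1000).astype(np.float32))
    print(nm,"p95",h.round(4),"zt",zt.round(4),"rect",np.round([cx,cy,a,b,an],1),"n",(l==i).sum(),"mean",(P[l==i].mean(0)[:2]*1000).round(1))
hsv=cv2.cvtColor(s["p"],cv2.COLOR_RGB2HSV)
# lid plate: z 0.040-.055 
for nm,m in dict(lid=(np.abs(Z-.047)<.012),mat=(s["p"].max(-1)<45)&(np.abs(Z)<.02)).items():
    m=cv2.morphologyEx(m.astype(np.uint8),cv2.MORPH_OPEN,np.ones((5,5)))
    cs,_=cv2.findContours(m,0,2);c=max(cs,key=cv2.contourArea)
    zt={"lid":.047,"mat":.004}[nm]
    print(nm,np.round(cv2.minAreaRect((ray(s,c[:,0],zt)[:,:2]*1000).astype(np.float32)),1) if 0 else cv2.minAreaRect((ray(s,c[:,0],zt)[:,:2]*1000).astype(np.float32)), np.median(Z[m>0]))
E
```

```text
table z [np.float64(0.0009), np.float64(0.001), np.float64(0.0006)] 1252
wide p95 0.0736 zt 0.0708 rect [638.5 101.5  57.   60.3  89.4] n 639 mean [638.4 101.4]
slim p95 0.083 zt 0.0808 rect [ 632.  -104.7   41.7   42.7   87.9] n 361 mean [ 632.1 -104.5]
jar p95 0.0776 zt 0.0753 rect [689.5 -89.7  40.2  43.7  88. ] n 337 mean [689.9 -89.6]
block p95 0.0692 zt 0.0667 rect [444.5  -3.1  40.  109.7  37.6] n 1048 mean [444.2  -2.7]
can p95 0.0772 zt 0.0754 rect [5.098e+02 2.000e-01 4.060e+01 4.070e+01 4.360e+01] n 330 mean [5.103e+02 3.000e-01]
tub p95 0.0722 zt 0.0705 rect [ 6.157e+02 -4.000e-01  4.240e+01  4.220e+01  3.220e+01] n 330 mean [ 6.158e+02 -5.000e-01]
carton p95 0.078 zt 0.0753 rect [699.3  73.4  51.2  52.1  75.9] n 574 mean [699.2  73.2]
flask p95 0.2024 zt 0.2002 rect [ 732.  -304.6   59.6   64.9   43.1] n 908 mean [ 731.7 -304.3]
purple p95 0.0832 zt 0.081 rect [ 430.6 -121.7   42.3   43.7   87.6] n 384 mean [ 430.6 -121.7]
yel p95 0.083 zt 0.0809 rect [ 544.3 -123.2   41.7   44.1   43.1] n 366 mean [ 543.6 -123.1]
knob p95 0.0863 zt 0.0852 rect [490.3 305.4  30.9  26.1  88.8] n 188 mean [490.2 305.7]
lid ((490.204345703125, 306.24444580078125), (188.386474609375, 255.78643798828125), 82.54131317138672) 0.047526636464587546Traceback (most recent call last):
  File "<stdin>", line 17, in <module>
ValueError: max() iterable argument is empty
```

```bash
cat >> h.py <<'E'
def plan(robot,*ts,cmd=None):
    """ts: (x,y,z[,closing axis deg]) in mm; prints shift/turn numbers from the present pose"""
    o=robot.get_obs();p=o["position"];M=R.from_quat(o["tool_rot"]).as_matrix()
    a=np.degrees(np.arctan2(M[1,1],M[0,1]))
    print("t",round(o["time"],2),"at",(p*1000).round(1),"axis",a.round(1),"q",o["q"].round(2),"w",round(o["grip_width"],4),"g",round(o["grip_force"],1),"F",o["ft_force"].round(1))
    for t in ts:
        s=M.T@(np.array(t[:3])/1000-p)/.2
        tu=0 if len(t)<4 else -(((t[3]-a+90)%180)-90)/180
        print(t,"->",s.round(3),"turn",round(tu,3))
E
python3 - <<'E'
from h import *
from rig import robot
s=load("top0.npz");P=cloud(s);Z=P[...,2]
m=((s["p"].max(-1)<70)).astype(np.uint8);m[:,:400]=0;m[:,545:]=0;m[:190]=0
print(s["p"][280,472])
cs,_=cv2.findContours(m,0,2);c=max(cs,key=cv2.contourArea)
print("mat",cv2.minAreaRect((ray(s,c[:,0],.004)[:,:2]*1000).astype(np.float32)),np.median(Z[m>0]))
plan(robot,(490.3,305.8,150),(490.3,305.8,60))
E
```

```text
[50 49 49]
mat ((498.450439453125, -327.8468322753906), (216.60794067382812, 295.9104919433594), 79.91989135742188) 0.004783144795022121
t 0.1 at [253.8 570.4 202.3] axis 66.0 q [ 0.97  0.53  1.43 -0.    1.18 -0.18] w 0.0871 g 0.0 F [-0.4  0.3 -0.1]
(490.3, 305.8, 150) -> [-1.619 -0.727  0.262] turn 0
(490.3, 305.8, 60) -> [-1.619 -0.726  0.712] turn 0
```

move_arm --motion "1 -0.85 -0.38 0.13 0;1 -0.85 -0.38 0.13 0;1 -0.85 -0.38 0.13 0;1 -0.85 -0.38 0.13 0;1 -0.85 -0.38 0.13 0;1 -0.85 -0.38 0.13 0"

```text
time: 0.6
position: [0.3811, 0.4286, 0.176]
tool_rot: [0.21, 0.978, -0.001, -0.0]
ft_force: [-1.0, 0.3, -0.5]
grip_width: 0.087
grip_force: 0.0
```

move_arm --motion "1 -0.77 -0.347 0.13 0;1 -0.77 -0.347 0.13 0;1 -0.77 -0.347 0.13 0;1 -0.77 -0.347 0.13 0;1 -0.77 -0.347 0.13 0;1 -0.77 -0.347 0.13 0;1 -0.77 -0.347 0.13 0"

```text
time: 1.18
position: [0.4903, 0.3068, 0.1509]
tool_rot: [0.208, 0.978, 0.0, -0.001]
ft_force: [0.1, -0.2, -0.1]
grip_width: 0.0869
grip_force: 0.0
```

Run:
```python
from h import *
from rig import robot
plan(robot,(490.3,305.8,150),(490.3,305.8,61))
s=grab(robot,"wrist");P=cloud(s);np.savez("w1.npz",**s)
print(s["pos"])
m=((P[...,2]>.07)&(P[...,2]<.1)).astype(np.uint8)
n,l,st,ce=cv2.connectedComponentsWithStats(m)
for i in range(1,n):
    if st[i,4]>200: print(st[i],(P[l==i].mean(0)*1000).round(1))
cv2.imwrite("pics/w1.png",s["p"][:,:,::-1])
```

```text
t 1.18 at [490.3 306.8 150.9] axis 66.0 q [ 0.37  0.53  1.6   0.    1.01 -0.79] w 0.0869 g 0.0 F [ 0.1 -0.2 -0.1]
(490.3, 305.8, 150) -> [-0.002 -0.005  0.004] turn 0
(490.3, 305.8, 61) -> [-0.003 -0.005  0.449] turn 0
[0.42058156 0.33809492 0.33269189]
[ 304  222   42   44 1457] [489.2 308.2  84. ]
```

move_arm --motion "1 0 0 0.2 0;1 0 0 0.4 0;1 0 0 0.45 0;1 0 0 0.45 0;-1 0 0 0.45 0;-1 0 0 0.45 0;-1 0 0 0.45 0;-1 0 0 0.45 0;-1 0 0 0.45 0;-1 0 0 0.45 0" --newtons 35

```text
time: 2.07
position: [0.4915, 0.3065, 0.0621]
tool_rot: [0.208, 0.978, 0.0, 0.001]
ft_force: [0.0, -0.1, -0.0]
grip_width: 0.055
grip_force: 0.0
```

move_arm --motion "-1 0 0 0 0;-1 0 0 0 0;-1 0 0 0 0;-1 0 0 0 0;-1 0 0 0 0;-1 0 0 0 0;-1 0 0 0 0;-1 0 0 -0.1 0;-1 0 0 -0.2 0;-1 0 0 -0.3 0;-1 0 0 -0.5 0;-1 0 0 -0.5 0"

```text
time: 3.07
position: [0.4945, 0.3079, 0.1669]
tool_rot: [0.208, 0.978, 0.003, 0.005]
ft_force: [2.3, -0.3, -1.6]
grip_width: 0.0279
grip_force: 35.0
```

Run:
```python
from h import *
from rig import robot
plan(robot,(498.5,-327.8,163),(498.5,-327.8,34))
```

```text
t 3.07 at [494.5 307.9 166.9] axis 66.0 q [ 0.37  0.51  1.59  0.    1.03 -0.79] w 0.0279 g 35.0 F [ 2.3 -0.3 -1.6]
(498.5, -327.8, 163) -> [-1.31  -2.896  0.008] turn 0
(498.5, -327.8, 34) -> [-1.305 -2.901  0.652] turn 0
```

move_arm --motion "-1 -0.03 -0.07 0 0;-1 -0.1 -0.2 0 0;-1 -0.15 -0.33 0 0;-1 -0.21 -0.46 0 0;-1 -0.27 -0.6 0 0;-1 -0.33 -0.73 0 0;-1 -0.4 -0.87 0 0;-1 -0.44 -0.97 0 0"

```text
time: 3.73
position: [0.4918, 0.091, 0.1603]
tool_rot: [0.208, 0.978, -0.001, -0.001]
ft_force: [0.7, -0.2, -2.0]
grip_width: 0.0278
grip_force: 35.0
```

move_arm --motion "-1 -0.06 -0.13 0 0;-1 -0.12 -0.26 0 0;-1 -0.18 -0.39 0 0;-1 -0.23 -0.52 0 0;-1 -0.29 -0.65 0 0;-1 -0.35 -0.78 0 0;-1 -0.4 -0.9 0 0;-1 -0.44 -0.97 0 0"

```text
time: 4.4
position: [0.493, -0.1221, 0.1603]
tool_rot: [0.209, 0.978, -0.0, -0.001]
ft_force: [0.4, -0.1, -3.7]
grip_width: 0.0279
grip_force: 35.0
```

Run:
```python
from h import *
from rig import robot
plan(robot,(498.5,-327.8,163),(498.5,-327.8,36))
```

```text
t 4.4 at [ 493.  -122.1  160.3] axis 65.9 q [-0.46  0.43  1.77 -0.    0.94 -1.61] w 0.0279 g 35.0 F [ 0.4 -0.1 -3.7]
(498.5, -327.8, 163) -> [-0.445 -0.928 -0.013] turn 0
(498.5, -327.8, 36) -> [-0.446 -0.927  0.622] turn 0
```

move_arm --motion "-1 -0.06 -0.12 0 0;-1 -0.12 -0.25 0 0;-1 -0.18 -0.38 0 0;-1 -0.24 -0.51 0 0;-1 -0.3 -0.64 0 0;-1 -0.36 -0.76 0 0;-1 -0.41 -0.87 0.03 0;-1 -0.445 -0.928 0.15 0;-1 -0.445 -0.928 0.3 0;-1 -0.445 -0.928 0.45 0;-1 -0.445 -0.928 0.55 0;-1 -0.445 -0.928 0.57 0"

```text
time: 5.4
position: [0.4964, -0.3226, 0.0421]
tool_rot: [0.208, 0.978, 0.003, -0.005]
ft_force: [-0.3, 0.7, -2.0]
grip_width: 0.0277
grip_force: 35.0
```

Run:
```python
from h import *
from rig import robot
plan(robot,(498.5,-327.8,33))
s=grab(robot,"top");np.savez("top1.npz",**s);cv2.imwrite("pics/top1.png",s["p"][:,:,::-1])
```

```text
t 5.4 at [ 496.4 -322.6   42.1] axis 66.0 q [-0.76  0.71  1.63 -0.    0.81 -1.92] w 0.0277 g 35.0 F [-0.3  0.7 -2. ]
(498.5, -327.8, 33) -> [-0.021 -0.02   0.045] turn 0
```

View pics/top1.png

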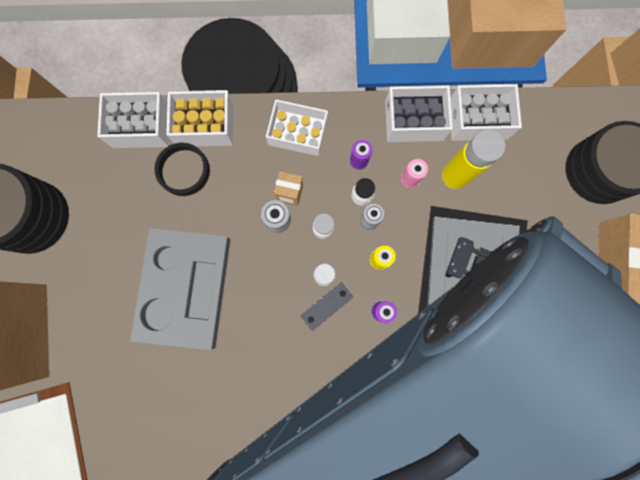

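The lid is over the mat, with its rim inside the mat's border. The tray is now open: wide pocket at about (157,315), narrow one at (166,258), oblong one at (201,290). I'll lower the lid and let go.

move_arm --motion "-1 0 0 0.03 0;-1 0 0 0.05 0;-1 0 0 0.06 0;-1 0 0 0.065 0;-1 0 0 0.065 0;-1 0 0 0.065 0"

```text
time: 5.95
position: [0.5002, -0.3257, 0.0349]
tool_rot: [0.208, 0.978, -0.0, 0.001]
ft_force: [-0.1, -0.2, -3.2]
grip_width: 0.0279
grip_force: 35.0
```

Run:
```python
from h import *
from rig import robot
plan(robot)
s=load("top1.npz");P=cloud(s);Z=P[...,2]
def rect(m,z):
    cs,_=cv2.findContours(m.astype(np.uint8),cv2.RETR_EXTERNAL,2);c=max(cs,key=cv2.contourArea)
    return cv2.minAreaRect((ray(s,c[:,0],z)[:,:2]*1000).astype(np.float32)),c
m=np.abs(Z-.042)<.008;m[:,260:]=0;m[:200]=0
r,c=rect(m,.042);print("tray",r,np.median(Z[m]))
full=np.zeros((480,640),np.uint8);cv2.drawContours(full,[c],-1,1,-1)
top=full.astype(bool)&~m
n,l,st,ce=cv2.connectedComponentsWithStats(cv2.erode(full,np.ones((5,5)))*(Z<.036).astype(np.uint8))
for i in range(1,n):
    if st[i,4]>60: print(st[i],rect(l==i,.042)[0],np.median(Z[l==i]))
(cx,cy),(a,b),an=r
y=np.radians(an-90 if a<b else an)
for q in [(-60,40),(60,40),(0,-45)]:
    print(q,np.round([cx+q[0]*np.cos(y)-q[1]*np.sin(y),cy+q[0]*np.sin(y)+q[1]*np.cos(y)],1),np.degrees(y))
```

```text
t 5.95 at [ 500.2 -325.7   34.9] axis 66.0 q [-0.76  0.72  1.63 -0.    0.79 -1.92] w 0.0279 g 35.0 F [-0.1 -0.2 -3.2]
tray ((489.4110107421875, 307.1687927246094), (172.17959594726562, 240.014404296875), 82.73638916015625) 0.04238475766380756
[154 246  23  24 427] ((554.2154541015625, 339.6036682128906), (49.662200927734375, 47.154884338378906), 1.6058136224746704) 0.012832127350984157
[ 185  261   31   59 1291] ((483.7748107910156, 262.8038635253906), (48.72948455810547, 119.2770767211914), 82.66815185546875) 0.012939160796783478
[141 298  31  33 789] ((435.4146728515625, 354.75927734375), (66.53800964355469, 63.09296798706055), 1.7052172422409058) 0.01312969550476295
(-60, 40) [434.9 354.4] -7.26361083984375
(60, 40) [554.  339.3] -7.26361083984375
(0, -45) [483.7 262.5] -7.26361083984375
```

move_arm --motion "-1 0 0 0.012 0;-1 0 0 0.015 0;-1 0 0 0.015 0;0.3 0 0 0.015 0;0.3 0 0 0.015 0;0.3 0 0 0.015 0;0.3 0 0 0.015 0;0.3 0 0 0.015 0;0.3 0 0 -0.1 0;0.3 0 0 -0.3 0;0.6 0 0 -0.5 0;0.6 0 0 -0.65 0"

```text
time: 6.95
position: [0.5005, -0.326, 0.1671]
tool_rot: [0.208, 0.978, -0.001, 0.001]
ft_force: [0.6, -0.8, 0.9]
grip_width: 0.0632
grip_force: 0.0
```

Run:
```python
from h import *
from rig import robot
plan(robot,(632,-104.7,160,105))
```

```text
t 6.95 at [ 500.5 -326.   167.1] axis 66.0 q [-0.76  0.53  1.54 -0.    1.06 -1.92] w 0.0632 g 0.0 F [ 0.6 -0.8  0.9]
(632, -104.7, 160, 105) -> [-0.151  1.278  0.035] turn -0.217
```

move_arm --motion "0.8 -0.11 0.95 0 -0.217;1 -0.11 0.95 0 -0.217;1 -0.11 0.95 0 -0.217;1 -0.11 0.95 0 -0.217;1 -0.11 0.95 0 -0.217;1 -0.11 0.95 0 -0.217;1 -0.11 0.95 0 -0.217"

```text
time: 7.53
position: [0.5979, -0.1588, 0.1642]
tool_rot: [-0.133, 0.991, -0.0, 0.0]
ft_force: [0.1, -0.1, -0.3]
grip_width: 0.0867
grip_force: 0.0
```

Run:
```python
from h import *
from rig import robot
plan(robot,(632,-104.7,160,105))
s=grab(robot,"top")
Z=cloud(s)[...,2];m=(np.abs(Z-.017)<.006).astype(np.uint8);m[:,:400]=0;m[:190]=0
cs,_=cv2.findContours(m,0,2);c=max(cs,key=cv2.contourArea)
print("lid",cv2.minAreaRect((ray(s,c[:,0],.017)[:,:2]*1000).astype(np.float32)),np.percentile(Z[m>0],[5,50,95]))
```

```text
t 7.53 at [ 597.9 -158.8  164.2] axis 105.3 q [-0.44  0.56  1.49 -0.    1.09 -2.28] w 0.0867 g 0.0 F [ 0.1 -0.1 -0.3]
(632, -104.7, 160, 105) -> [-0.236  0.216  0.021] turn 0.002
lid ((427.76715087890625, -392.78521728515625), (33.01295471191406, 128.4124755859375), 82.58336639404297) [0.01266771 0.01767614 0.02177831]
```

move_arm --motion "1 -0.236 0.216 0.02 0;1 -0.236 0.216 0.02 0;1 -0.236 0.216 0.02 0;1 -0.236 0.216 0.02 0;1 -0.236 0.216 0.2 0;1 -0.236 0.216 0.4 0;1 -0.236 0.216 0.55 0;1 -0.236 0.216 0.565 0;-0.2 -0.236 0.216 0.565 0;-1 -0.236 0.216 0.565 0;-1 -0.236 0.216 0.565 0;-1 -0.236 0.216 0.565 0" --newtons 30

```text
time: 8.58
position: [0.6333, -0.1078, 0.0537]
tool_rot: [-0.131, 0.991, -0.001, 0.002]
ft_force: [0.9, 0.2, -0.3]
grip_width: 0.068
grip_force: 0.0
```

move_arm --motion "-1 0 0 0 0;-1 0 0 0 0;-1 0 0 0 0;-1 0 0 0 0;-1 0 0 0 0;-1 0 0 0 0"

```text
time: 9.08
position: [0.6319, -0.1069, 0.0517]
tool_rot: [-0.131, 0.991, -0.0, 0.0]
ft_force: [-0.4, 0.1, 4.5]
grip_width: 0.0431
grip_force: 30.0
```

Run:
```python
from h import *
from rig import robot
plan(robot,(632,-104.7,51))
```

```text
t 9.08 at [ 631.9 -106.9   51.7] axis 105.1 q [-0.34  0.74  1.51 -0.    0.9  -2.18] w 0.0431 g 30.0 F [-0.4  0.1  4.5]
(632, -104.7, 51) -> [-0.003  0.01   0.003] turn 0
```

move_arm --motion "-1 0 0 -0.08 0;-1 0 0 -0.2 0;-1 0 0 -0.4 0;-1 0 0 -0.55 0;-1 0 0.1 -0.6 0;-1 0.02 0.25 -0.6 0;-1 0.03 0.4 -0.6 0;-1 0.04 0.55 -0.6 0;-1 0.05 0.7 -0.6 0;-1 0.06 0.85 -0.6 0;-1 0.07 0.97 -0.6 0;-1 0.07 0.97 -0.6 0"

```text
time: 10.08
position: [0.5634, 0.0816, 0.1698]
tool_rot: [-0.133, 0.991, 0.002, -0.003]
ft_force: [-1.0, -0.5, -3.0]
grip_width: 0.043
grip_force: 30.0
```

Run:
```python
from h import *
from rig import robot
plan(robot,(554,339.3,170))
```

```text
t 10.08 at [563.4  81.6 169.8] axis 105.3 q [-0.05  0.5   1.6   0.    1.05 -1.89] w 0.043 g 30.0 F [-1.  -0.5 -3. ]
(554, 339.3, 170) -> [-0.294  1.255  0.003] turn 0
```

move_arm --motion "-1 -0.04 0.15 0 0;-1 -0.07 0.3 0 0;-1 -0.11 0.45 0 0;-1 -0.14 0.6 0 0;-1 -0.18 0.75 0 0;-1 -0.21 0.9 0 0;-1 -0.235 1 0 0;-1 -0.235 1 0 0"

```text
time: 10.75
position: [0.5602, 0.2863, 0.1701]
tool_rot: [-0.133, 0.991, 0.001, -0.0]
ft_force: [-0.3, -0.3, -2.9]
grip_width: 0.0429
grip_force: 30.0
```

Run:
```python
from h import *
from rig import robot
plan(robot,(554,339.3,170))
```

```text
t 10.75 at [560.2 286.3 170.1] axis 105.3 q [ 0.29  0.57  1.46  0.    1.12 -1.54] w 0.0429 g 30.0 F [-0.3 -0.3 -2.9]
(554, 339.3, 170) -> [-0.04   0.264  0.001] turn 0
```

move_arm --motion "-1 -0.04 0.15 0 0;-1 -0.04 0.26 0 0;-1 -0.04 0.264 0.1 0;-1 -0.04 0.264 0.25 0;-1 -0.04 0.264 0.3 0;-1 -0.04 0.264 0.3 0;-1 -0.04 0.264 0.3 0;-1 -0.04 0.264 0.3 0"

```text
time: 11.42
position: [0.5563, 0.335, 0.1122]
tool_rot: [-0.131, 0.991, 0.0, 0.001]
ft_force: [0.1, 1.4, -2.3]
grip_width: 0.0432
grip_force: 30.0
```

Run:
```python
from h import *
from rig import robot
plan(robot,(554,339.3,65))
s=grab(robot,"wrist");P=cloud(s);np.savez("w2.npz",**s);cv2.imwrite("pics/w2.png",s["p"][:,:,::-1])
Z=P[...,2]
m=((np.abs(Z-.138)<.008)).astype(np.uint8)
n,l,st,ce=cv2.connectedComponentsWithStats(m)
for i in range(1,n):
    if st[i,4]>200: print(st[i],(P[l==i].mean(0)*1000).round(1),(np.ptp(P[l==i],0)*1000).round(1))
```

```text
t 11.42 at [556.3 335.  112.2] axis 105.0 q [ 0.37  0.66  1.45 -0.    1.03 -1.46] w 0.0432 g 30.0 F [ 0.1  1.4 -2.3]
(554, 339.3, 65) -> [0.006 0.024 0.236] turn 0
[ 255  258  139   62 5530] [549.4 333.5 139.9] [34.  58.9 16. ]
```

View pics/w2.png

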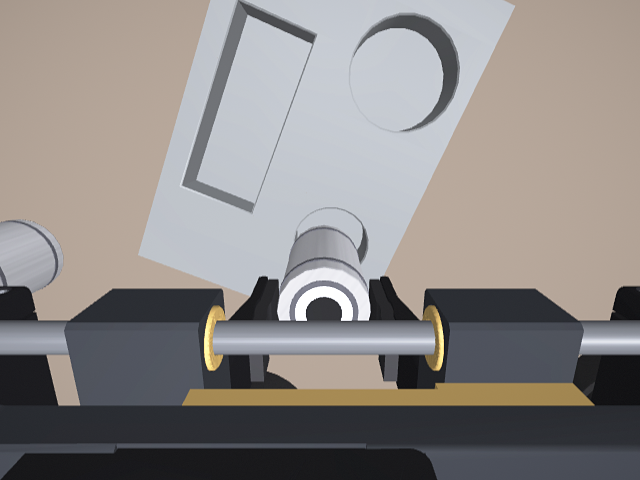

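The wrist view shows the roller held upright at (323,290), with the narrow pocket right behind it at (332,235). The arm is still settling, so I'll hold and read again.

move_arm --motion "-1 0 0 0 0;-1 0 0 0 0;-1 0 0 0 0"

```text
time: 11.72
position: [0.5555, 0.3354, 0.1122]
tool_rot: [-0.131, 0.991, 0.0, 0.001]
ft_force: [0.4, 0.3, -4.0]
grip_width: 0.0428
grip_force: 30.0
```

Run:
```python
from h import *
from rig import robot
plan(robot,(554,339.3,65))
s=grab(robot,"wrist");P=cloud(s);Z=P[...,2]
# pocket check from wrist: tray-top plane
m=(np.abs(Z-.042)<.005).astype(np.uint8)
n,l,st,ce=cv2.connectedComponentsWithStats(m);i=1+np.argmax(st[1:,4]);
cs,_=cv2.findContours((l==i).astype(np.uint8),cv2.RETR_CCOMP,1)
for c in cs:
    if cv2.contourArea(c)>1500: print(cv2.contourArea(c),cv2.minAreaRect((ray(s,c[:,0],.042)[:,:2]*1000).astype(np.float32)))
# roller rim: bright top plane pixels
g=cv2.cvtColor(s["p"],cv2.COLOR_RGB2GRAY)
m=(np.abs(Z-.142)<.003);m[:,:270]=0;m[:,375:]=0;m[320:]=0
q=P[m];print(len(q),(q[:,:2].min(0)*1000).round(1),(q[:,:2].max(0)*1000).round(1),(q.mean(0)*1000).round(1))
```

```text
t 11.72 at [555.5 335.4 112.2] axis 105.1 q [ 0.37  0.66  1.45  0.    1.03 -1.46] w 0.0428 g 30.0 F [ 0.4  0.3 -4. ]
(554, 339.3, 65) -> [0.003 0.021 0.236] turn 0
72387.0 ((490.17236328125, 307.7113342285156), (170.08224487304688, 239.9626007080078), 82.73250579833984)
9545.5 ((436.5137939453125, 354.4682312011719), (67.28317260742188, 66.93253326416016), 31.788122177124023)
14776.0 ((484.33544921875, 263.78497314453125), (50.229515075683594, 119.73220825195312), 82.62626647949219)
4225 [535.8 309.7] [567.1 358.1] [550.4 334.2 141. ]
```

move_arm --motion "-1 0.003 0.021 0 0;-1 0.003 0.021 0 0;-1 0.003 0.021 0.08 0;-1 0.003 0.021 0.14 0;-1 0.003 0.021 0.18 0;-1 0.003 0.021 0.21 0;-1 0.003 0.021 0.225 0;-1 0.003 0.021 0.235 0;-1 0.003 0.021 0.24 0;-1 0.003 0.021 0.24 0"

```text
time: 12.6
position: [0.5537, 0.3393, 0.064]
tool_rot: [-0.131, 0.991, 0.0, 0.0]
ft_force: [-1.0, -0.3, -0.0]
grip_width: 0.0431
grip_force: 30.0
```

Run:
```python
from h import *
from rig import robot
plan(robot,(554.4,339.4,64))
```

```text
t 12.6 at [553.7 339.3  64. ] axis 105.1 q [ 0.38  0.73  1.48 -0.    0.94 -1.46] w 0.0431 g 30.0 F [-1.  -0.3 -0. ]
(554.4, 339.4, 64) -> [-0.003 -0.    -0.   ] turn 0
```

move_arm --motion "0.6 0 0 0 0;0.6 0 0 0 0;0.6 0 0 0 0;0.6 0 0 0 0;0.8 0 0 -0.1 0;1 0 0 -0.3 0;1 0 0 -0.48 0;1 0 0 -0.48 0;1 0.1 -0.4 -0.48 0.22;1 0.15 -0.8 -0.48 0.22;1 0.16 -0.95 -0.48 0.22;1 0.16 -0.95 -0.48 0.22"

```text
time: 13.6
position: [0.5686, 0.1722, 0.1595]
tool_rot: [0.121, 0.993, 0.0, 0.001]
ft_force: [1.2, -0.0, 0.2]
grip_width: 0.0867
grip_force: 0.0
```

Run:
```python
from h import *
from rig import robot
plan(robot,(638.5,101.5,160,63))
```

```text
t 13.6 at [568.6 172.2 159.5] axis 76.1 q [ 0.11  0.54  1.56 -0.    1.05 -1.22] w 0.0867 g 0.0 F [ 1.2 -0.   0.2]
(638.5, 101.5, 160, 63) -> [-0.424 -0.26  -0.002] turn 0.073
```

move_arm --motion "1 -0.42 -0.26 0 0.07;1 -0.42 -0.26 0 0.07;1 -0.42 -0.26 0 0.07;1 -0.42 -0.26 0 0.07;1 -0.42 -0.26 0 0.07;1 -0.42 -0.26 0 0.07"

```text
time: 14.1
position: [0.6367, 0.1041, 0.1587]
tool_rot: [0.226, 0.974, 0.0, -0.001]
ft_force: [-0.4, 0.2, 0.2]
grip_width: 0.087
grip_force: 0.0
```

Run:
```python
from h import *
from rig import robot
plan(robot,(638.5,101.5,44,63))
```

```text
t 14.1 at [636.7 104.1 158.7] axis 63.9 q [-0.01  0.6   1.42  0.    1.12 -1.13] w 0.087 g 0.0 F [-0.4  0.2  0.2]
(638.5, 101.5, 44, 63) -> [-0.015 -0.008  0.574] turn 0.005
```

move_arm --motion "1 -0.015 -0.008 0 0;1 -0.015 -0.008 0.15 0;1 -0.015 -0.008 0.35 0;1 -0.015 -0.008 0.5 0;1 -0.015 -0.008 0.57 0;1 -0.015 -0.008 0.57 0;-1 -0.015 -0.008 0.57 0;-1 -0.015 -0.008 0.57 0;-1 -0.015 -0.008 0.57 0;-1 -0.015 -0.008 0.57 0;-1 -0.015 -0.008 0.57 0;-1 -0.015 -0.008 0.57 0" --newtons 35

```text
time: 15.1
position: [0.6413, 0.101, 0.0466]
tool_rot: [0.227, 0.974, 0.001, 0.002]
ft_force: [0.7, 2.5, 3.6]
grip_width: 0.058
grip_force: 35.0
```

Run:
```python
from h import *
from rig import robot
plan(robot,(638.5,101.5,44,63))
```

```text
t 15.1 at [641.3 101.   46.6] axis 63.8 q [-0.02  0.75  1.49  0.    0.9  -1.13] w 0.058 g 35.0 F [0.7 2.5 3.6]
(638.5, 101.5, 44, 63) -> [ 0.014 -0.004  0.013] turn 0.004
```

move_arm --motion "-1 0 0 0 0;-1 0 0 0 0;-1 0 0 0 0;-1 0 0 -0.08 0;-1 0 0 -0.2 0;-1 0 0 -0.4 0;-1 0 0 -0.55 0;-1 0 0 -0.6 0"

```text
time: 15.77
position: [0.6419, 0.1, 0.1688]
tool_rot: [0.226, 0.974, 0.0, 0.003]
ft_force: [2.0, 0.3, -4.7]
grip_width: 0.0583
grip_force: 35.0
```

Run:
```python
from h import *
from rig import robot
plan(robot,(435.2,354.5,165))
```

```text
t 15.77 at [641.9 100.  168.8] axis 63.8 q [-0.02  0.6   1.41 -0.    1.13 -1.13] w 0.0583 g 35.0 F [ 2.   0.3 -4.7]
(435.2, 354.5, 165) -> [1.489 0.686 0.012] turn 0
```

move_arm --motion "-1 0.07 0.03 0 0;-1 0.2 0.09 0 0;-1 0.35 0.16 0 0;-1 0.5 0.23 0 0;-1 0.65 0.3 0 0;-1 0.8 0.37 0 0;-1 0.92 0.425 0 0;-1 0.98 0.45 0 0"

```text
time: 16.43
position: [0.4977, 0.2693, 0.1621]
tool_rot: [0.225, 0.974, -0.002, -0.004]
ft_force: [-0.0, -0.3, -5.8]
grip_width: 0.0583
grip_force: 35.0
```

move_arm --motion "-1 0.12 0.05 0 0;-1 0.25 0.11 0 0;-1 0.36 0.17 0 0;-1 0.44 0.21 0.05 0;-1 0.5 0.23 0.12 0;-1 0.5 0.23 0.2 0;-1 0.5 0.23 0.27 0;-1 0.5 0.23 0.29 0;-1 0.5 0.23 0.29 0;-1 0.5 0.23 0.29 0;-1 0.5 0.23 0.29 0"

```text
time: 17.35
position: [0.4351, 0.353, 0.1075]
tool_rot: [0.227, 0.974, 0.0, 0.0]
ft_force: [0.2, -0.0, -5.7]
grip_width: 0.0578
grip_force: 35.0
```

Run:
```python
from h import *
from rig import robot
plan(robot,(435.2,354.5,58))
s=grab(robot,"wrist");P=cloud(s);Z=P[...,2];cv2.imwrite("pics/w3.png",s["p"][:,:,::-1]);np.savez("w3.npz",**s)
print(np.median(Z[240:300,300:340]))
```

```text
t 17.35 at [435.1 353.  107.5] axis 63.8 q [ 0.48  0.57  1.69 -0.    0.88 -0.63] w 0.0578 g 35.0 F [ 0.2 -0.  -5.7]
(435.2, 354.5, 58) -> [0.003 0.007 0.247] turn 0
0.13167924519619972
```

View pics/w3.png

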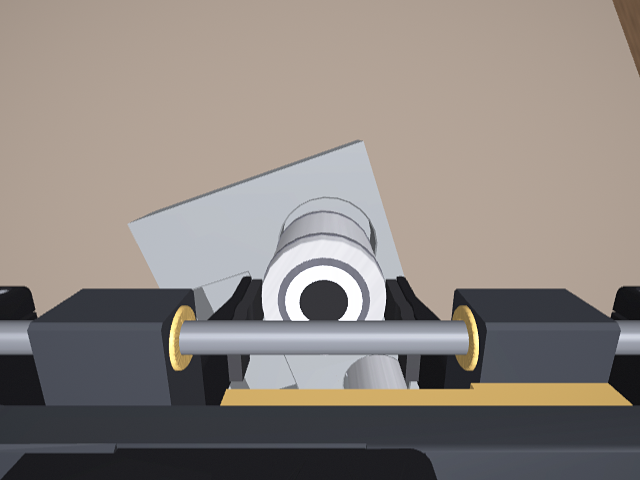

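The roller is held upright, with its bore at about (324,300) and the wide pocket just behind it. I'll cast that bore centre onto the roller's top plane to get its offset in the grip.

Run:
```python
from h import *
s=load("w3.npz");g=cv2.cvtColor(s["p"],cv2.COLOR_RGB2GRAY)
m=(g<90).astype(np.uint8);m[:270]=0;m[320:]=0;m[:,:295]=0;m[:,355:]=0
n,l,st,ce=cv2.connectedComponentsWithStats(m);i=1+np.argmax(st[1:,4]);print(st[i],ce[i])
cs,_=cv2.findContours((l==i).astype(np.uint8),0,2);c=max(cs,key=cv2.contourArea)[:,0]
c=c[(c[:,1]<317)]
q=(ray(s,c,.131)[:,:2]*1000);A=np.c_[2*q,np.ones(len(q))];x=np.linalg.lstsq(A,(q**2).sum(1),rcond=None)[0];print("bore",x[:2].round(1),"r",np.sqrt(x[2]+x[0]**2+x[1]**2).round(1))
```

```text
[ 300  280   48   40 1572] [323.36513995 300.71564885]
bore [434.9 352.9] r 11.0
```

move_arm --motion "-1 0 0.009 0 0;-1 0 0.009 0.03 0;-1 0 0.009 0.08 0;-1 0 0.009 0.12 0;-1 0 0.009 0.15 0;-1 0 0.009 0.18 0;-1 0 0.009 0.2 0;-1 0 0.009 0.22 0;-1 0 0.009 0.235 0;-1 0 0.009 0.245 0;-1 0 0.009 0.247 0;-1 0 0.009 0.247 0"

```text
time: 18.4
position: [0.4351, 0.3548, 0.0585]
tool_rot: [0.226, 0.974, 0.0, 0.0]
ft_force: [-1.8, -0.3, 1.4]
grip_width: 0.0583
grip_force: 35.0
```

Run:
```python
from h import *
from rig import robot
plan(robot,(435.2,354.5,58.6))
```

```text
t 18.4 at [435.1 354.8  58.5] axis 63.8 q [ 0.48  0.65  1.71  0.    0.78 -0.63] w 0.0583 g 35.0 F [-1.8 -0.3  1.4]
(435.2, 354.5, 58.6) -> [-0.001 -0.001 -0.   ] turn 0
```

move_arm --motion "1 0 0 0 0;1 0 0 0 0;1 0 0 0 0;1 0 0 0 0;1 0 0 0 0;1 0 0 -0.1 0;1 0 0 -0.3 0;1 0 0 -0.5 0;1 -0.2 -0.3 -0.5 0.03;1 -0.4 -0.6 -0.5 0.06;0.7 -0.5 -0.9 -0.5 0.1;0.38 -0.5 -0.95 -0.5 0.14"

```text
time: 19.4
position: [0.4445, 0.1874, 0.1583]
tool_rot: [0.435, 0.9, 0.001, 0.001]
ft_force: [1.4, -0.2, 0.4]
grip_width: 0.0799
grip_force: 0.0
```

Run:
```python
from h import *
from rig import robot
plan(robot,(439.6,3.2,150,37.6))
s=grab(robot,"top");P=cloud(s);Z=P[...,2];cv2.imwrite("pics/top2.png",s["p"][:,:,::-1])
for nm,zt,x,y in [("slim",.092,554,339),("wide",.082,435,354.5),("block",.066,444.5,-3.1),("can",.075,510,0)]:
    m=((np.abs(Z-zt)<.008)&(np.hypot(P[...,0]-x/1e3,P[...,1]-y/1e3)<.07)).astype(np.uint8)
    n,l,st,ce=cv2.connectedComponentsWithStats(m,connectivity=4)
    if n<2: print(nm,"none");continue
    i=1+np.argmax(st[1:,4]);cs,_=cv2.findContours((l==i).astype(np.uint8),0,2)
    print(nm,np.median(Z[l==i]),cv2.minAreaRect((ray(s,max(cs,key=cv2.contourArea)[:,0],zt)[:,:2]*1000).astype(np.float32)))
```

```text
t 19.4 at [444.5 187.4 158.3] axis 38.4 q [ 0.17  0.4   1.83 -0.    0.9  -0.5 ] w 0.0799 g 0.0 F [ 1.4 -0.2  0.4]
(439.6, 3.2, 150, 37.6) -> [-0.706 -0.592  0.041] turn 0.005
slim 0.0927201098965117 ((553.6036376953125, 338.4071350097656), (43.11874008178711, 44.619606018066406), 2.2019665241241455)
wide none
block 0.06661285234778502 ((444.5528564453125, -3.034015655517578), (39.916439056396484, 109.72103118896484), 37.72136688232422)
can 0.07544285764498926 ((510.85662841796875, 0.1719951629638672), (39.15357208251953, 39.23783874511719), 43.64274978637695)
```

move_arm --motion "0.38 -0.7 -0.59 0.04 0;0.38 -0.7 -0.59 0.04 0;0.38 -0.7 -0.59 0.04 0;0.38 -0.7 -0.59 0.04 0;0.38 -0.7 -0.59 0.04 0;0.38 -0.7 -0.59 0.04 0;0.38 -0.7 -0.59 0.04 0"

```text
time: 20.03
position: [0.4393, 0.0051, 0.1498]
tool_rot: [0.434, 0.901, 0.0, 0.0]
ft_force: [-0.4, -0.5, 0.8]
grip_width: 0.0601
grip_force: 0.0
```

Run:
```python
from h import *
from rig import robot
plan(robot,(439.6,3.2,42,37.6))
```

```text
t 20.03 at [439.3   5.1 149.8] axis 38.5 q [-0.24  0.37  1.94  0.    0.83 -0.92] w 0.0601 g 0.0 F [-0.4 -0.5  0.8]
(439.6, 3.2, 42, 37.6) -> [-0.008 -0.005  0.539] turn 0.005
```

move_arm --motion "0.38 -0.008 -0.005 0 0.005;0.38 -0.008 -0.005 0.15 0.005;0.38 -0.008 -0.005 0.3 0.005;0.38 -0.008 -0.005 0.42 0.005;0.38 -0.008 -0.005 0.5 0.005;0.38 -0.008 -0.005 0.535 0.005;0.38 -0.008 -0.005 0.535 0.005;-1 -0.008 -0.005 0.535 0.005;-1 -0.008 -0.005 0.535 0.005;-1 -0.008 -0.005 0.535 0.005;-1 -0.008 -0.005 0.535 0.005;-1 -0.008 -0.005 0.535 0.005" --newtons 45

```text
time: 21.03
position: [0.44, 0.0038, 0.0436]
tool_rot: [0.44, 0.898, 0.0, 0.001]
ft_force: [0.1, 1.3, 4.7]
grip_width: 0.0387
grip_force: 45.0
```

move_arm --motion "-1 0 0 0 0;-1 0 0 0 0;-1 0 0 0 0"

```text
time: 21.28
position: [0.44, 0.0038, 0.0436]
tool_rot: [0.44, 0.898, 0.0, 0.001]
ft_force: [-0.6, 1.0, 6.7]
grip_width: 0.0378
grip_force: 45.0
```

Run:
```python
from h import *
from rig import robot
plan(robot,(439.6,3.2,42,37.7))
```

```text
t 21.28 at [440.    3.8  43.6] axis 37.8 q [-0.25  0.59  2.02  0.    0.53 -0.91] w 0.0378 g 45.0 F [-0.6  1.   6.7]
(439.6, 3.2, 42, 37.7) -> [-0.001 -0.004  0.008] turn 0.0
```

move_arm --motion "-1 0 0 -0.05 0;-1 0 0 -0.15 0;-1 0 0 -0.3 0;-1 0 0 -0.45 0;-1 0 0 -0.57 0;-1 0 0 -0.6 0;-1 0 0 -0.6 0"

```text
time: 21.87
position: [0.4399, 0.0036, 0.1638]
tool_rot: [0.44, 0.898, 0.0, 0.002]
ft_force: [-0.4, -0.4, -6.1]
grip_width: 0.0385
grip_force: 45.0
```

Run:
```python
from h import *
from rig import robot
plan(robot,(475.9,264.1,160,82.8))
```

```text
t 21.87 at [439.9   3.6 163.8] axis 37.8 q [-0.25  0.34  1.93 -0.    0.87 -0.91] w 0.0385 g 45.0 F [-0.4 -0.4 -6.1]
(475.9, 264.1, 160, 82.8) -> [0.919 0.94  0.018] turn -0.25
```

move_arm --motion "-1 0.04 0.04 0 -0.01;-1 0.12 0.12 0 -0.03;-1 0.22 0.22 0 -0.06;-1 0.33 0.34 0 -0.09;-1 0.44 0.45 0 -0.12;-1 0.55 0.56 0 -0.15;-1 0.66 0.67 0 -0.18;-1 0.76 0.78 0 -0.21;-1 0.85 0.87 0 -0.235;-1 0.9 0.92 0 -0.25;-1 0.919 0.94 0 -0.25;-1 0.919 0.94 0 -0.25"

```text
time: 22.87
position: [0.474, 0.2644, 0.1608]
tool_rot: [0.063, 0.998, -0.001, -0.002]
ft_force: [-0.3, -0.7, -6.2]
grip_width: 0.0383
grip_force: 45.0
```

Run:
```python
from h import *
from rig import robot
plan(robot,(475.9,264.1,110,82.8))
```

```text
t 22.87 at [474.  264.4 160.8] axis 82.8 q [ 0.3   0.48  1.68 -0.    0.99 -1.14] w 0.0383 g 45.0 F [-0.3 -0.7 -6.2]
(475.9, 264.1, 110, 82.8) -> [-0.011  0.     0.254] turn 0.0
```

move_arm --motion "-1 -0.008 0 0.05 0;-1 -0.008 0 0.12 0;-1 -0.008 0 0.2 0;-1 -0.008 0 0.25 0;-1 -0.008 0 0.25 0;-1 -0.008 0 0.25 0;-1 -0.008 0 0.25 0"

```text
time: 23.45
position: [0.4774, 0.2636, 0.1131]
tool_rot: [0.063, 0.998, 0.0, 0.0]
ft_force: [1.2, 0.8, -5.9]
grip_width: 0.0382
grip_force: 45.0
```

Run:
```python
from h import *
from rig import robot
plan(robot,(475.9,264.1,55.6,82.8))
s=grab(robot,"wrist");cv2.imwrite("pics/w4.png",s["p"][:,:,::-1]);np.savez("w4.npz",**s)
```

```text
t 23.45 at [477.4 263.6 113.1] axis 82.7 q [ 0.3   0.55  1.72 -0.    0.88 -1.14] w 0.0382 g 45.0 F [ 1.2  0.8 -5.9]
(475.9, 264.1, 55.6, 82.8) -> [0.008 0.001 0.287] turn -0.0
```

View pics/w4.png

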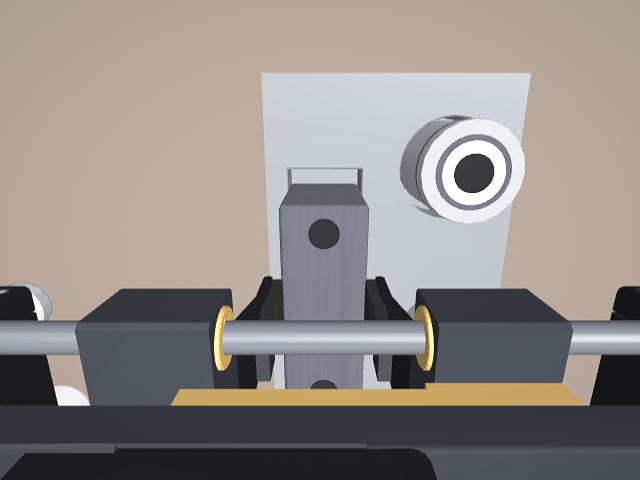

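The block is level and lined up with the oblong pocket (far pocket edge at row 168, the block's far top edge at row 207), and the wide roller sits in its pocket. I'll check the end gap and the sideways centring from those edges.

Run:
```python
from h import *
s=load("w4.npz");a=np.radians(-7.26);ex=np.array([np.cos(a),np.sin(a)]);ey=np.array([-ex[1],ex[0]])
tcp=np.array([477.4,263.6]);c=np.array([484,263.1])
for nm,uv,z in [("pocketL",(288,168),.042),("pocketR",(363,168),.042),("blkL",(280,206),.1355),("blkR",(368,206),.1355),("blkbotL",(290,184),.0695),("blkbotR",(358,184),.0695),("bore",(323.5,233.5),.1355)]:
    p=ray(s,uv,z)[0,:2]*1000
    print(nm,p.round(1),"tray-frame from pocket centre",((p-c)@ex).round(1),((p-c)@ey).round(1))
```

```text
pocketL [421.5 246.6] tray-frame from pocket centre -59.9 -24.2
pocketR [427.9 296.9] tray-frame from pocket centre -60.0 26.4
blkL [429.8 250.6] tray-frame from pocket centre -52.2 -19.2
blkR [434.7 288.8] tray-frame from pocket centre -52.2 19.3
blkbotL [428.9 249.3] tray-frame from pocket centre -52.9 -20.6
blkbotR [434.2 290.4] tray-frame from pocket centre -52.9 20.8
bore [444.6 267.9] tray-frame from pocket centre -39.7 -0.2
```

move_arm --motion "-1 0.01 0.003 0 0;-1 0.01 0.003 0.03 0;-1 0.01 0.003 0.08 0;-1 0.01 0.003 0.13 0;-1 0.01 0.003 0.17 0;-1 0.01 0.003 0.2 0;-1 0.01 0.003 0.23 0;-1 0.01 0.003 0.25 0;-1 0.01 0.003 0.27 0;-1 0.01 0.003 0.28 0;-1 0.01 0.003 0.287 0;-1 0.01 0.003 0.287 0"

```text
time: 24.5
position: [0.4747, 0.2649, 0.0558]
tool_rot: [0.063, 0.998, -0.0, -0.0]
ft_force: [-1.0, -0.2, -3.4]
grip_width: 0.0388
grip_force: 45.0
```

Run:
```python
from h import *
from rig import robot
plan(robot,(475.9,264.1,55.6,82.8))
```

```text
t 24.5 at [474.7 264.9  55.8] axis 82.8 q [ 0.3   0.64  1.76  0.    0.74 -1.14] w 0.0388 g 45.0 F [-1.  -0.2 -3.4]
(475.9, 264.1, 55.6, 82.8) -> [-0.006 -0.003  0.001] turn -0.0
```

move_arm --motion "-1 0 0 0.004 0;-1 0 0 0.004 0;0.4 0 0 0.004 0;0.4 0 0 0.004 0;0.4 0 0 0.004 0;0.4 0 0 0.004 0;0.4 0 0 -0.1 0;0.4 0 0 -0.3 0;0.4 0 0 -0.5 0;0.4 0 0 -0.65 0;0.4 0 -0.2 -0.7 0;0.4 0 -0.4 -0.7 0"

```text
time: 25.5
position: [0.4683, 0.1867, 0.1991]
tool_rot: [0.06, 0.998, 0.001, 0.005]
ft_force: [-0.3, -0.8, -0.5]
grip_width: 0.0603
grip_force: 0.0
```

move_arm --motion "0.4 0 -0.2 0 0;0.4 0 -0.4 0 0;0.4 0 -0.6 0 0;0.4 0 -0.8 0 0;0.4 0 -0.8 0 0;0.4 0 -0.8 0 0"

```text
time: 26.0
position: [0.4453, 0.0247, 0.1955]
tool_rot: [0.066, 0.998, 0.0, 0.001]
ft_force: [0.4, 0.7, 0.2]
grip_width: 0.0608
grip_force: 0.0
```

Run:
```python
from h import *
from rig import robot
plan(robot)
s=grab(robot,"top");P=cloud(s);Z=P[...,2];cv2.imwrite("pics/top3.png",s["p"][:,:,::-1])
for nm,zt,x,y,r in [("slim",.092,554,339,.05),("wide",.082,435,354.5,.06),("block",.078,484,263,.075),("lid",.017,500,-327,.2)]:
    m=((np.abs(Z-zt)<.007)&(np.hypot(P[...,0]-x/1e3,P[...,1]-y/1e3)<r)).astype(np.uint8)
    n,l,st,ce=cv2.connectedComponentsWithStats(m,connectivity=4)
    if n<2: print(nm,"none");continue
    i=1+np.argmax(st[1:,4]);cs,_=cv2.findContours((l==i).astype(np.uint8),0,2)
    print(nm,np.percentile(Z[l==i],[10,50,90]).round(4),cv2.minAreaRect((ray(s,max(cs,key=cv2.contourArea)[:,0],zt)[:,:2]*1000).astype(np.float32)))
```

```text
t 26.0 at [445.3  24.7 195.5] axis 82.5 q [-0.2   0.3   1.87  0.    0.97 -1.64] w 0.0608 g 0.0 F [0.4 0.7 0.2]
slim [0.0902 0.0928 0.0949] ((554.376220703125, 338.5011901855469), (45.0476188659668, 40.785030364990234), 88.7943115234375)
wide [0.0805 0.0829 0.085 ] ((433.6071472167969, 353.85516357421875), (61.03608322143555, 57.36913299560547), 88.816650390625)
block [0.0761 0.0785 0.0807] ((482.4263916015625, 262.843994140625), (41.9299201965332, 109.5682144165039), 82.54507446289062)
lid [0.0155 0.0178 0.0201] ((499.1860656738281, -324.9000549316406), (190.4495391845703, 255.86831665039062), 82.51626586914062)
```

View pics/top3.png

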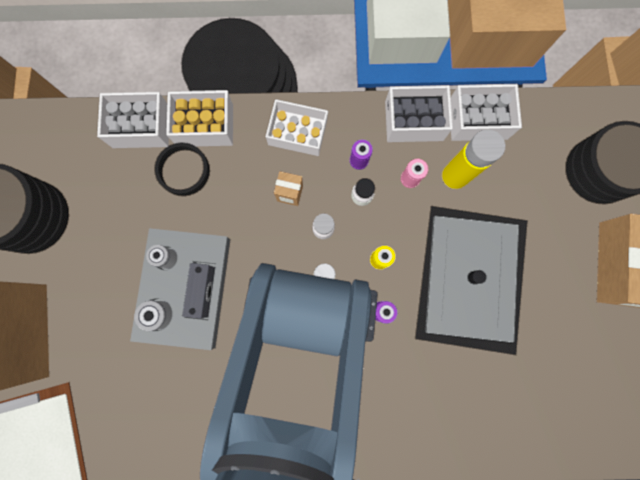

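The lid lies flat on the mat at (472,280). The three parts sit in their pockets at (157,257), (149,316) and (200,290), at the right heights and within 2 mm of the pocket centres, and the bystanders are where they were.

```bash
python3 -c "
from rig import robot
print(robot.hand_in())"
```

```text
the job is handed in; nothing more can be done
None
```

The job is handed in at about 26 s: the lid lies flat, knob up, on the mat, both rollers and the block are fully down in their own pockets within 2 mm of centre, and I saw no bystander moved; no verdict came back.

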